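Empty the forming die, wipe off the chips and put the scraper away

ROBOT

A 6-joint arm with a two-finger parallel gripper is mounted at the origin on the work surface. World frame = base frame: x ahead of the robot, y to its left, z up, the work surface at z = 0. Lengths are in m, angles in degrees, forces in N, time in s.
With the tool pointing down it reaches from about 0.3 to 0.75 m from the base axis. Payload 8.5 kg.
Tool frame: the origin (TCP) lies midway between the tips of the shut fingers; the grasp point (between the pads) lies grasp_offset behind it (grasp_offset is the distance from the TCP to the grasp point, in m); z points along the fingers, y is the line along which they close (so a half turn about z gives the same grasp; the last joint's range is limited). The gripper opens to 85 mm and grips with 20 to 120 N. Pads are 22 mm wide; open, the fingers measure 114 mm over their backs; the gripper's body (76 mm by 85 mm) begins 54 mm behind the grasp point. The pads swing forward as they close: fully open they stand 13 mm farther back than shut.
Start: joints at [-80.403, 21.807, 74.336, -0, 83.858, -12.336], TCP at [0.205, -0.51, 0.231] pointing down, gripper open.
Joint ranges: [-178.18, 178.18], [-50.72, 133.34], [12.68, 142.11], [-81.47, 261.47], [9.98, 163.14], [-165.26, 165.26]. Speed limits (degrees/s): [136.94, 136.94, 180, 180, 180, 180].

INTERFACE

Orientations are given as a 3x3 rotation matrix whose columns are the frame's x, y, z axes.
In Python, from rig import observe, get_image, camera_params, close_job, grasp_offset gives the robot as it stands.
- The arm moves only by the shell command python3 -m handwheel 'ROWS' [OPENING] [FORCE]. ROWS is JSON, a list of rows, each a list of 2 entries, a list of its own where there are three numbers: the shift along the tool's x, y, z as a fraction of full scale, then the turn, a rotation vector about the tool's x, y, z as a fraction of full scale. In form: [[[dx, dy, dz], [ax, ay, az]], ...]. A call has 1 to 10 rows; each row is the pose to reach, as a shift and turn from the pose commanded when the call began, along the tool's axes at that moment, turning the shorter way round; what a row does not reach only later rows make up. Full scale, the value 1, is 0.5 m for a shift and pi rad for a turn. A row lasts 1/10 s, in which the tool goes at most 50 mm and 8.59 degrees, less where a joint would pass 70% of its speed; a pose out of reach is approached as far as the arm can. A call with a number of a shift or a turn outside -1 to 1 is refused whole. A call with a gripper value outside its range is refused whole. OPENING is the opening, from 0 (shut) to 1 (fully open), set as the call begins (- or left out, the last holds). The fingers move at their own pace and stop on an object; FORCE is the grip in N (left out, the last holds). Time passes only in rows, so rows that repeat a pose let the fingers close. It gives the time, the measured TCP pose, the force, the opening and the grip force at its end, in the units of the state.
- observe(): the state, without advancing time (a new reading comes with each control period).
- get_image(name): name is "side" or "top"; returns (picture, depth): 480x640x3 uint8, red, green, blue; 480x640 float32, m along the optical axis (not along the pixel's ray), 0 where there is no reading.
- camera_params(name): a dict with "K" (3x3 intrinsics, pixels), "R" (3x3) and "t" (3): a world point X has camera coordinates R X + t. Camera axes: x right, y down, z forward; pixel columns grow to the right and rows downward; lengths in m; the calibration is good to about 2 mm. A picture is of the moment at which its call begins. camera_params takes no time and is no camera call.
- close_job(): hands the job in; it is judged then, once.
The state is a dict: "time_s": time; "q": joint angles; "qvel": joint speeds; "joint_efforts": joint torques, N m; "position": TCP position; "tool_rot": TCP orientation; "ft_force": force on the tool from outside, world axes, zero at the start; "wrist_torque": the same for the moment, N m; "grip_width": finger opening in m; "gripper_force": force on a finger pad.
Only numpy, scipy, OpenCV 4.12 (cv2) and the standard library are available. Lean on these libraries where they do the work, as an engineer would, in place of code of your own. Each camera call takes 0.05 s, during which the arm holds its last target. There are 200 camera calls.

TASK

Lift the brackets out of the open die and stand each one upright in its own storage bin (the bin cut to its length, longest bracket in longest bin). Then take the scraper block and wipe all the loose chips off the die's apron into the catch tray beside it, keeping the fingers off the sharp chips, and finally return the scraper to its holder, standing flat on its underside. Leave the other things on the bench alone.

Things in the scene. Friction and masses are not known exactly. Their poses are not given: they have to be found in the camera images.
- die: Open forming die, fixed block 220 mm long in y; origin on the table, z up, x away from the robot (within 0.15 rad of world x). Top 50 mm above the table. Its near part is the apron, its far part (x 4 to 124 mm) the cavity block: three cavities 12 mm deep at x = 64 mm and y = -68, -16, 36 and 88 mm (for the brackets 88, 72, 56, 40 mm long), each 4 mm longer and wider than its bracket.
- apron (a point): Centre of the die's flat apron, where the chips lie, on its surface (50 mm above the table), at die x = -68, y = 10 mm; axes as the die's. It reaches 64 mm either way in x, to two fences along y (8 mm thick, 12 mm higher than the apron), and 110 mm either way in y; both y ends are open. The catch tray adjoins its -y end.
- tray (a point): Centre of the aluminium catch tray's inner floor, 4 mm above the table, axes as the die's; inside 138 mm (x) by 95 mm (y). Its +y side is the apron's end face (apron edge at y = +47.5 mm). Its two side walls rise to 55 mm and its far (-y) wall to 42 mm above the table, so the far wall is lower than the apron.
- bracket_88: Bracket 88 mm long: cast aluminium T section, length along its x, standing on a flange 42 mm wide (y) and 10 mm thick, with an upright web 10 mm thick (y) along the middle, 46 mm high in all. Origin at the centre of the underside, z up. Starts in its cavity of the die with the web along the die's x. Three or all four of the brackets are there.
- bracket_72: Bracket 72 mm long: cast aluminium T section, length along its x, standing on a flange 42 mm wide (y) and 10 mm thick, with an upright web 10 mm thick (y) along the middle, 46 mm high in all. Origin at the centre of the underside, z up. Starts in its cavity of the die with the web along the die's x. Three or all four of the brackets are there.
- bracket_56: Bracket 56 mm long: cast aluminium T section, length along its x, standing on a flange 42 mm wide (y) and 10 mm thick, with an upright web 10 mm thick (y) along the middle, 46 mm high in all. Origin at the centre of the underside, z up. Starts in its cavity of the die with the web along the die's x. Three or all four of the brackets are there.
- bracket_40: Bracket 40 mm long: cast aluminium T section, length along its x, standing on a flange 42 mm wide (y) and 10 mm thick, with an upright web 10 mm thick (y) along the middle, 46 mm high in all. Origin at the centre of the underside, z up. Starts in its cavity of the die with the web along the die's x. Three or all four of the brackets are there.
- bin_88_in (a point): Storage bin of the 88 mm bracket: fixed shallow black open bin 128 (x) by 80 mm (y) outside, inside 118 by 70 mm, walls 22 mm high; a white card with 1 black dot lies on its floor. The bins differ only in length and change places from start to start. Point: centre of its inner floor, 5 mm above the table; axes as the bin's, z up.
- bin_72_in (a point): Storage bin of the 72 mm bracket: fixed shallow black open bin 112 (x) by 80 mm (y) outside, inside 102 by 70 mm, walls 22 mm high; a white card with 2 black dots lies on its floor. The bins differ only in length and change places from start to start. Point: centre of its inner floor, 5 mm above the table; axes as the bin's, z up.
- bin_56_in (a point): Storage bin of the 56 mm bracket: fixed shallow black open bin 96 (x) by 80 mm (y) outside, inside 86 by 70 mm, walls 22 mm high; a white card with 3 black dots lies on its floor. The bins differ only in length and change places from start to start. Point: centre of its inner floor, 5 mm above the table; axes as the bin's, z up.
- bin_40_in (a point): Storage bin of the 40 mm bracket: fixed shallow black open bin 80 (x) by 80 mm (y) outside, inside 70 by 70 mm, walls 22 mm high; a white card with 4 black dots lies on its floor. The bins differ only in length and change places from start to start. Point: centre of its inner floor, 5 mm above the table; axes as the bin's, z up.
- scraper: Scraper block, 250 g: a brown block 85 mm (its x) by 30 mm (y) by 22 mm high with a steel edge round its flat underside, and on top a black handle 60 mm (x) by 18 mm (y) that rises to 62 mm. Origin at the centre of the underside, z up. It starts standing on the table; grip the handle across its 18 mm.
- holder_in (a point): Scraper holder: fixed shallow plywood tray 113 (x) by 58 mm (y) outside, inside 103 by 48 mm, walls 16 mm high, a small picture card of the scraper at its -x end. Point: centre of its inner floor, 5 mm above the table; axes as the holder's, z up.
- chip0: Loose steel chip, disc 22 mm across, 9 mm thick, lying on the apron; origin at the centre of its underside as it starts. Three to five of the five chips are there.
- chip1: Loose steel chip, bar 26 x 14 x 8 mm, lying on the apron; origin at the centre of its underside as it starts. Three to five of the five chips are there.
- chip2: Loose steel chip, small L-shaped piece about 24 x 22 x 9 mm, lying on the apron; origin at the centre of its underside as it starts. Three to five of the five chips are there.
- chip3: Loose steel chip, disc 20 mm across, 10 mm thick, lying on the apron; origin at the centre of its underside as it starts. Three to five of the five chips are there.
- chip4: Loose steel chip, piece 20 x 17 x 9 mm, lying on the apron; origin at the centre of its underside as it starts. Three to five of the five chips are there.
- tape: Yellow tape ring 90 mm across, 22 mm high, loose, not part of the job: leave it alone.
- can: Steel can 52 mm across, 75 mm high, loose, not part of the job: leave it alone.
- pot: Small jar 44 mm across, 50 mm high, loose, not part of the job: leave it alone.
There are look-alikes about, which are no part of the job. Leave any turquoise look-alike of the bracket_40 alone. What is shaped like the scraper but pink is not meant.

How it is judged (in metres and radians):
On the way, in this order (a step that is already met when the one before it is completed fails the run):
1. every bracket stands in its own bin (x of bracket_88 in the frame of bin_88_in between -0.022 and 0.022 m and y of bracket_88 in the frame of bin_88_in between -0.022 and 0.022 m and z of bracket_88 in the frame of bin_88_in below 0.008 m and angle between each of bracket_88, bracket_72, bracket_56, bracket_40's own z axis and vertical below 0.15 rad and x of bracket_72 in the frame of bin_72_in between -0.022 and 0.022 m and y of bracket_72 in the frame of bin_72_in between -0.022 and 0.022 m and z of bracket_72 in the frame of bin_72_in below 0.008 m and x of bracket_56 in the frame of bin_56_in between -0.022 and 0.022 m and y of bracket_56 in the frame of bin_56_in between -0.022 and 0.022 m and z of bracket_56 in the frame of bin_56_in below 0.008 m and x of bracket_40 in the frame of bin_40_in between -0.022 and 0.022 m and y of bracket_40 in the frame of bin_40_in between -0.022 and 0.022 m and z of bracket_40 in the frame of bin_40_in below 0.008 m), for 0.2 s.
2. all the chips are in the catch tray (x of chip0 in the frame of tray between -0.07 and 0.07 m and y of chip0 in the frame of tray between -0.05 and 0.05 m and z of each of chip0, chip1, chip2, chip3, chip4 in the frame of tray below 0.036 m and x of chip1 in the frame of tray between -0.07 and 0.07 m and y of chip1 in the frame of tray between -0.05 and 0.05 m and x of chip2 in the frame of tray between -0.07 and 0.07 m and y of chip2 in the frame of tray between -0.05 and 0.05 m and x of chip3 in the frame of tray between -0.07 and 0.07 m and y of chip3 in the frame of tray between -0.05 and 0.05 m and x of chip4 in the frame of tray between -0.07 and 0.07 m and y of chip4 in the frame of tray between -0.05 and 0.05 m), for 0.2 s.
3. the scraper is back in its holder (x of scraper in the frame of holder_in between -0.012 and 0.012 m and y of scraper in the frame of holder_in between -0.016 and 0.016 m and z of scraper in the frame of holder_in below 0.006 m and angle between scraper's own z axis and vertical below 0.15 rad), for 0.2 s.
At the end, for the whole second after the job is handed in: Every bracket stands upright (within 0.15 rad) on the floor of its own bin, every chip lies inside the catch tray, the scraper stands flat (within 0.15 rad) inside its holder, and all are at rest (all of step 1 and all of step 2 and all of step 3 and linear speed of each of scraper, bracket_88, bracket_72, bracket_56, bracket_40, chip0, chip1, chip2, chip3, chip4 below 0.03 m/s); the robot touches nothing.
It fails at once if the fingers touch a chip (contact force between the fingers and chip0 above 1 N or contact force between the fingers and chip1 above 1 N or contact force between the fingers and chip2 above 1 N or contact force between the fingers and chip3 above 1 N or contact force between the fingers and chip4 above 1 N).
It fails at once if a bystander is moved more than 30 mm (distance of any of tape, can, pot from where it was at the start of the episode above 0.03 m).
Of bracket_88, bracket_72, bracket_56, bracket_40 only 3 to 4 are there at a start; the rules pass over those that are not, and their reading is None.
Of chip0, chip1, chip2, chip3, chip4 only 3 to 5 are there at a start; the rules pass over those that are not, and their reading is None.
At some moment in a run one of scraper, bracket_88, bracket_72 may be knocked a few centimetres aside while the robot is not near it.
It also fails if it takes over 200 s, if anything falls off the work surface, if the arm or the gripper's body presses on something with over 40 N, if the wrist force passes 120 N, or if a joint passes its speed limit or range.

## Working session

There is one attempt and no reset: what is moved stays moved. The work goes in short steps, Python scripts to look and compute and a shell command to move; the robot and the scene stay as the last step left them, time stands still between calls to the robot, and variables do not carry over. Pictures are saved under pics/ and viewed, at most 14 in all, crops included, and the job is handed in when it is done.

```bash
ls; mkdir -p pics; python3 - <<'E'
from rig import *
import cv2,numpy as np
print(observe()); print(grasp_offset)
for n in("side","top"):
    im,d=get_image(n); cv2.imwrite(f"pics/{n}0.png",im[:,:,::-1]); np.save(f"/tmp/{n}0.npy",d); p=camera_params(n); print(n,p)
E
```

```text
pics
{'time_s': 0.0, 'q': array([-8.04031781e+01,  2.18400071e+01,  7.43841382e+01, -1.23247307e-03,
        8.38574966e+01, -1.23370205e+01]), 'qvel': array([-0.00404752, -0.00922444,  0.0706586 ,  0.061864  ,  0.01081155,
        0.02293497]), 'joint_efforts': array([-1.89967868e-03, -4.48467278e+01, -2.31280178e+01, -3.06834736e-04,
        4.68593702e-03,  2.73862315e-05]), 'position': array([ 0.20537697, -0.50990473,  0.23072461]), 'tool_rot': array([[ 9.27614954e-01,  3.73537723e-01, -2.58642051e-04],
       [ 3.73537705e-01, -9.27613938e-01,  1.40141281e-03],
       [ 2.83560579e-04, -1.39658404e-03, -9.99998985e-01]]), 'ft_force': array([-0.86913956,  0.5717157 , -1.11962738]), 'wrist_torque': array([ 0.00708046, -0.03566614,  0.06217627]), 'gripper_force': 0.0, 'grip_width': 0.08505786304222053}
0.0187
side {'K': array([[446.33021117,   0.        , 319.64270246],
       [  0.        , 446.33021117, 251.60095279],
       [  0.        ,   0.        ,   1.        ]]), 'R': array([[ 0.96879597, -0.24757966, -0.01177633],
       [-0.19624557, -0.73716683, -0.64658545],
       [ 0.15140028,  0.62872043, -0.76275066]]), 't': array([-0.52491975,  0.13906826,  1.22454326])}
top {'K': array([[537.89054894,   0.        , 312.91287347],
       [  0.        , 537.89054894, 239.88217944],
       [  0.        ,   0.        ,   1.        ]]), 'R': array([[-0.02329747, -0.99969475, -0.0082235 ],
       [-0.98498833,  0.02436051, -0.17089338],
       [ 0.17104154,  0.00411867, -0.98525521]]), 't': array([0.01617333, 0.54714189, 1.16906352])}
```

View pics/top0.png

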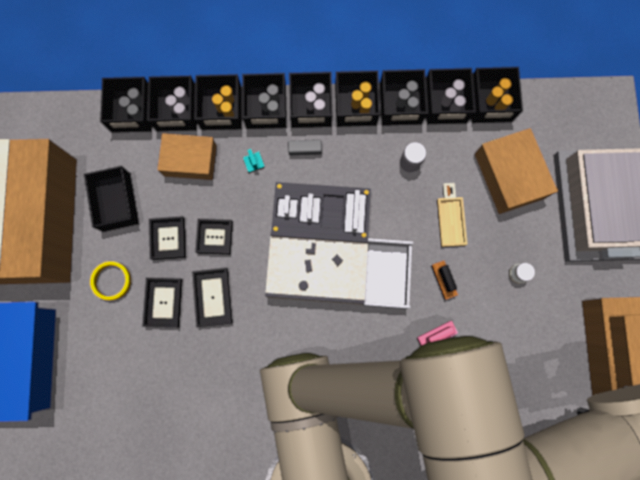

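View pics/side0.png

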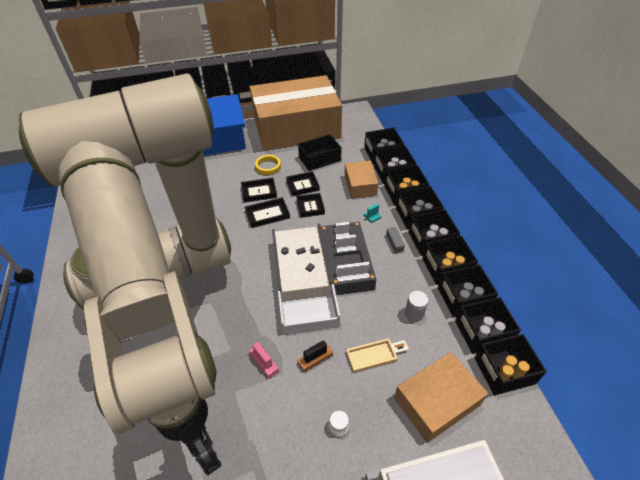

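Top view: the die is at (320,240). Brackets sit at (355,212), (310,208) and (288,207), and the cavity at (332,210) is empty, so the 72 appears absent. The bins by dot count are 1 at (212,297), 2 at (163,302), 3 at (167,238) and 4 at (214,237). The brown scraper is at (445,280), and the pink look-alike at (437,333) is not meant. The holder is at (452,220), and the turquoise look-alike bracket at (253,160) is to be left alone. I'll confirm all of this in an enlarged crop.

```bash
cat > h.py <<'E'
from rig import *
import cv2,numpy as np
P={n:camera_params(n) for n in("top","side")}
def ray(n,uv,z):
    p=P[n]; uv=np.atleast_2d(uv).astype(float)
    d=np.c_[uv,np.ones(len(uv))]@np.linalg.inv(p["K"]).T@p["R"]; c=-p["R"].T@p["t"]
    return c+d*((np.asarray(z)-c[2])/d[:,2])[:,None]
def proj(n,X):
    p=P[n]; c=np.atleast_2d(X)@p["R"].T+p["t"]; q=c@p["K"].T; return q[:,:2]/q[:,2:]
def cloud(n,d):
    p=P[n]; v,u=np.mgrid[:480,:640]
    c=np.stack([u,v,np.ones_like(u)],-1)@np.linalg.inv(p["K"]).T*d[...,None]
    return (c-p["t"])@p["R"]
def rect(n,mask,z):
    "min area rect in the world plane z of mask's outline"
    v,u=np.nonzero(mask); X=ray(n,np.c_[u,v],z)[:,:2]
    (c,s,a)=cv2.minAreaRect((X*1000).astype(np.float32)); return np.round(c,1),np.round(s,1),round(a,1)
E
python3 - <<'E'
from h import *
im=cv2.imread("pics/top0.png")
a=cv2.resize(im[175:335,135:375],None,fx=3.2,fy=3.2,interpolation=cv2.INTER_CUBIC);cv2.imwrite("pics/cropA.png",a)
b=cv2.resize(im[170:350,360:550],None,fx=3.2,fy=3.2,interpolation=cv2.INTER_CUBIC);cv2.imwrite("pics/cropB.png",b)
d=np.load("/tmp/top0.npy");W=cloud("top",d)
for q in[(250,350),(300,270),(332,210),(355,212),(310,208),(290,207),(445,280),(449,274),(452,225),(212,297),(385,275),(163,302)]:
    print(q,W[q[1],q[0]].round(4))
E
```

```text
(250, 350) [ 0.3052  0.1524 -0.0029]
(300, 270) [0.4793 0.0334 0.0504]
(332, 210) [ 0.6179 -0.0425  0.0369]
(355, 212) [ 0.6018 -0.0918  0.0811]
(310, 208) [0.6125 0.0076 0.0852]
(290, 207) [0.6242 0.0535 0.0501]
(445, 280) [ 0.4486 -0.287   0.0557]
(449, 274) [ 0.4613 -0.2957  0.0598]
(452, 225) [ 0.5824 -0.3244  0.0031]
(212, 297) [0.4269 0.2382 0.0067]
(385, 275) [ 0.4682 -0.1615  0.0047]
(163, 302) [0.4184 0.3518 0.0032]
```

View pics/cropA.png

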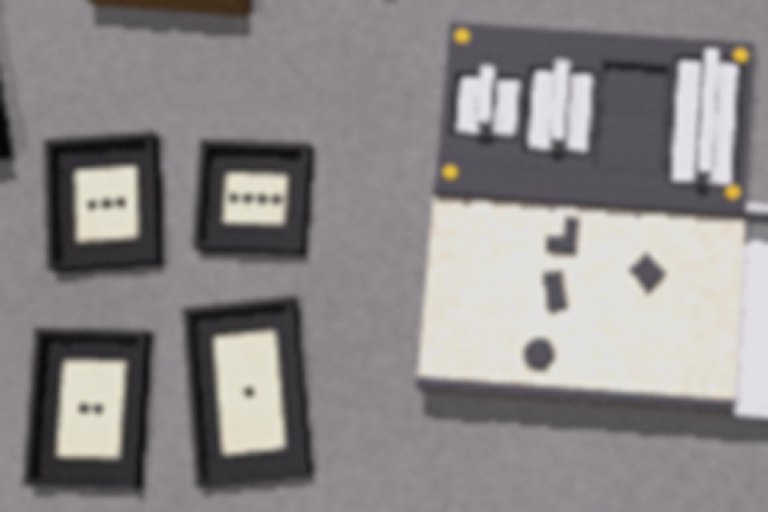

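View pics/cropB.png

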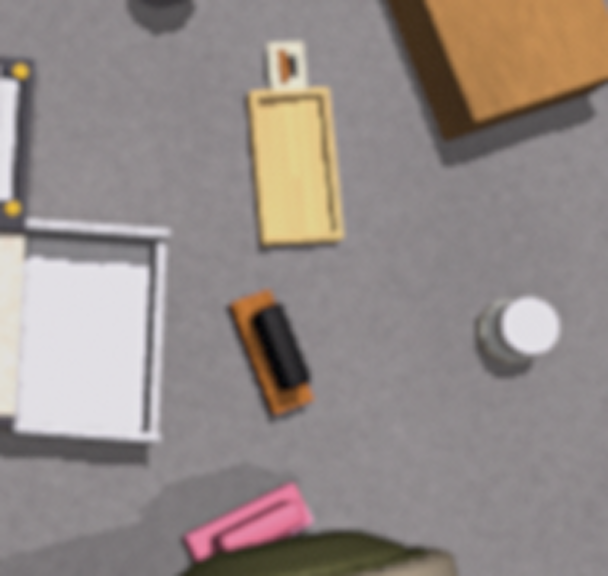

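Crop A confirms the 88, 56 and 40 brackets, with the 72 absent. There are four chips: disc, bar, L and block. The dot counts on the bin cards are clear. Crop B shows the brown scraper with its black handle at px (445,280), the pink look-alike at (437,333), and the holder at (452,221) with its picture card at the far end, so the holder's -x points away from the robot. Next I'll measure.

```bash
cat > meas.py <<'E'
from h import *
im=cv2.imread("pics/top0.png");d=np.load("/tmp/top0.npy");W=cloud("top",d)
hsv=cv2.cvtColor(im,cv2.COLOR_BGR2HSV)
def comp(m,lo=8):
    n,l,s,c=cv2.connectedComponentsWithStats(m.astype(np.uint8))
    return [(l==i,c[i]) for i in range(1,n) if s[i,4]>=lo]
def box(u0,v0,u1,v1):
    m=np.zeros((480,640),bool);m[v0:v1,u0:u1]=1;return m
print("markers");
for m,c in comp((hsv[...,0]>15)&(hsv[...,0]<35)&(hsv[...,1]>150)&box(268,178,375,242),4): print(c.round(1),ray("top",[c],.05)[0].round(4))
print("webs")
for m,c in comp((W[...,2]>.07)&box(270,180,372,242)): print(c.round(1),rect("top",m,.084), np.median(W[m],0).round(4))
print("cards/bins")
for nm,b in dict(b88=(192,266,234,330),b72=(142,276,185,330),b56=(148,215,188,262),b40=(196,217,234,257)).items():
    card=(hsv[...,2]>110)&(hsv[...,0]<40)&(hsv[...,1]>20)&box(b[0]+7,b[1]+7,b[2]-7,b[3]-7)
    m=max(comp(card),key=lambda t:t[0].sum())[0]; print(nm,"card",rect("top",m,.005))
    rim=(hsv[...,2]<62)&box(*b); m=max(comp(rim),key=lambda t:t[0].sum())[0]; print("   rim",rect("top",m,.022))
print("scraper")
br=(hsv[...,0]<16)&(hsv[...,1]>120)&box(425,255,465,305); print("brown",rect("top",br,.022))
hd=(W[...,2]>.045)&box(425,255,465,305); print("handle",hd.sum(),rect("top",hd,.062),W[hd].mean(0).round(4))
ho=(hsv[...,0]>12)&(hsv[...,0]<35)&(hsv[...,1]>80)&box(430,180,475,255); print("holder",rect("top",max(comp(ho),key=lambda t:t[0].sum())[0],.016))
pk=(hsv[...,0]>160)&(hsv[...,1]>80)&box(405,310,470,355);print("pink",rect("top",pk,.022))
E
python3 meas.py
```

```text
markers
[279. 186.] [0.6744 0.078  0.05  ]
[365.8 191.8] [ 0.6555 -0.1207  0.05  ]
[275.5 228.5] [0.5751 0.0871 0.05  ]
[363.4 234.8] [ 0.5558 -0.1112  0.05  ]
webs
[355.2 209.3] (array([607.1, -92.4]), array([10.4, 89.2]), 84.5) [ 0.6069 -0.0924  0.0829]
[309.2 205.3] (array([618.6,   9.4]), array([10. , 57.3]), 84.4) [0.6192 0.0096 0.0827]
[285.8 204.1] (array([623.3,  61.1]), array([10.5, 41.5]), 84.1) [0.6229 0.0609 0.0829]
cards/bins
b88 card (array([426.9, 237.8]), array([88. , 47.9]), 5.3)
   rim (array([425.2, 234.4]), array([124.9,  79.6]), 5.0)
b72 card (array([417.6, 351.4]), array([47.7, 71.1]), 87.4)
   rim (array([416.2, 347.3]), array([ 81.8, 108.3]), 87.4)
b56 card (array([567.4, 343.2]), array([56.4, 46.9]), 1.5)
   rim (array([564.1, 339.6]), array([96.1, 81.5]), 2.7)
b40 card (array([568.4, 234.1]), array([48.5, 39.1]), 83.8)
   rim (array([564.6, 231.4]), array([79.6, 79.5]), 86.7)
scraper
brown (array([ 452.4, -292.8]), array([83.3, 30.8]), 17.8)
handle 264 (array([ 451.7, -292.7]), array([89.4, 65.4]), 25.2) [ 0.4491 -0.2802  0.1085]
holder (array([ 588.4, -320.6]), array([114.7,  59.8]), 1.5)
pink (array([ 328.8, -269.6]), array([32.1, 87.2]), 24.5)
```

```bash
cat > go.py <<'E'
"python3 go.py x y z yaw [x y z yaw ...]  (mm, deg of tool x): rows' numbers from the present pose"
import sys
from h import *
from scipy.spatial.transform import Rotation as R
def down(yaw): return (R.from_euler("z",yaw,degrees=True)*R.from_euler("x",180,degrees=True)).as_matrix()
o=observe(); T=o["tool_rot"]
if __name__=="__main__":
    print("t %.1f pos %s yaw %.1f width %.4f"%(o["time_s"],o["position"].round(4),np.degrees(np.arctan2(T[1,0],T[0,0])),o["grip_width"]))
    for x,y,z,w in np.array(sys.argv[1:],float).reshape(-1,4):
        s=T.T@(np.array([x,y,z])/1000-o["position"]); r=R.from_matrix(T.T@down(w)).as_rotvec()
        print([list((s/.5).round(3)),list((r/np.pi).round(3))],"rows>=",int(np.ceil(max(np.linalg.norm(s)/.05,np.degrees(np.linalg.norm(r))/8.59))))
E
python3 go.py 607 -92.4 230 -5.5 607 -92.4 140 -5.5 607 -92.4 54 -5.5
```

```text
t 0.1 pos [ 0.2054 -0.5099  0.2308] yaw 21.9 width 0.0852
[[np.float64(1.057), np.float64(-0.475), np.float64(0.002)], [np.float64(-0.0), np.float64(0.0), np.float64(0.152)]] rows>= 12
[[np.float64(1.057), np.float64(-0.474), np.float64(0.182)], [np.float64(-0.0), np.float64(0.0), np.float64(0.152)]] rows>= 12
[[np.float64(1.057), np.float64(-0.474), np.float64(0.354)], [np.float64(-0.0), np.float64(0.0), np.float64(0.152)]] rows>= 13
```

```bash
sed -i 's/list((s\/.5).round(3)),list((r\/np.pi).round(3))/(s\/.5).round(3).tolist(),(r\/np.pi).round(3).tolist()/' go.py
python3 -m handwheel '[[[0.9,-0.4,0],[0,0,0.152]],[[0.9,-0.4,0],[0,0,0.152]],[[0.9,-0.4,0],[0,0,0.152]],[[0.9,-0.4,0],[0,0,0.152]],[[0.9,-0.4,0],[0,0,0.152]],[[0.9,-0.4,0],[0,0,0.152]],[[0.9,-0.4,0],[0,0,0.152]],[[0.9,-0.4,0],[0,0,0.152]],[[0.9,-0.4,0],[0,0,0.152]],[[0.9,-0.4,0],[0,0,0.152]]]' 0.4 60
python3 go.py 607 -92.4 140 -5.5 607 -92.4 54 -5.5
```

```text
time_s: 1.1
position: [0.548, -0.156, 0.2311]
tool_rot: [[0.996, -0.094, -0.0], [-0.094, -0.996, 0.0], [-0.001, -0.0, -1.0]]
ft_force: [-0.1, -0.7, 0.5]
grip_width: 0.0342
gripper_force: 0.0
t 1.1 pos [ 0.548  -0.156   0.2311] yaw -5.4 width 0.0342
[[0.106, -0.138, 0.182], [-0.0, 0.0, 0.0]] rows>= 3
[[0.106, -0.138, 0.354], [-0.0, 0.0, 0.0]] rows>= 4
```

```bash

python3 -m handwheel '[[[0.08,-0.12,0.15],[0,0,0]],[[0.08,-0.12,0.15],[0,0,0]],[[0.08,-0.12,0.15],[0,0,0]],[[0.08,-0.12,0.15],[0,0,0]],[[0.08,-0.12,0.15],[0,0,0]],[[0.08,-0.12,0.15],[0,0,0]]]' 
python3 go.py 607 -92.4 100 -5.5 607 -92.4 54 -5.5
python3 - <<'E'
from h import *
im,d=get_image("side");a=cv2.resize(im[200:330,250:410],None,fx=4,fy=4,interpolation=cv2.INTER_CUBIC);cv2.imwrite("pics/s1.png",a[:,:,::-1])
E
```

```text
time_s: 1.7
position: [0.5925, -0.1031, 0.1579]
tool_rot: [[0.995, -0.096, 0.002], [-0.096, -0.995, -0.001], [0.002, 0.001, -1.0]]
ft_force: [0.4, -0.3, 0.1]
grip_width: 0.0344
gripper_force: 0.0
t 1.7 pos [ 0.5925 -0.1031  0.1579] yaw -5.5 width 0.0344
[[0.027, -0.024, 0.116], [0.0, -0.001, -0.0]] rows>= 2
[[0.026, -0.024, 0.208], [0.0, -0.001, -0.0]] rows>= 3
```

View pics/s1.png

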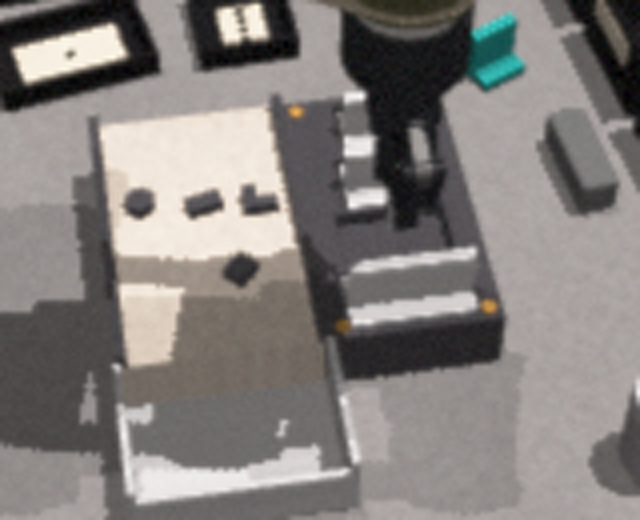

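The side crop shows the gripper above the 88 bracket (web at crop (410,262)), with nothing in the way. Descending to grasp.

```bash

python3 -m handwheel '[[[0.027,-0.024,0.05],[0,0,0]],[[0.027,-0.024,0.11],[0,0,0]],[[0.027,-0.024,0.16],[0,0,0]],[[0.027,-0.024,0.207],[0,0,0]],[[0.027,-0.024,0.207],[0,0,0]],[[0.027,-0.024,0.207],[0,0,0]]]' 
python3 -m handwheel '[[[0,0,0],[0,0,0]],[[0,0,0],[0,0,0]],[[0,0,0],[0,0,0]],[[0,0,0],[0,0,0]],[[0,0,0],[0,0,0]]]' 0 60
python3 go.py 607 -92.4 180 -5.5 426.5 237 180 5 426.5 237 60 5
```

```text
time_s: 2.35
position: [0.6072, -0.0919, 0.054]
tool_rot: [[0.995, -0.095, 0.001], [-0.095, -0.995, -0.0], [0.001, 0.0, -1.0]]
ft_force: [-0.2, -0.4, 0.1]
grip_width: 0.0343
gripper_force: 0.0
time_s: 2.85
position: [0.6076, -0.0924, 0.0545]
tool_rot: [[0.995, -0.095, 0.002], [-0.095, -0.995, -0.002], [0.003, 0.002, -1.0]]
ft_force: [-1.5, -4.9, 5.3]
grip_width: 0.0089
gripper_force: 61.0
t 2.9 pos [ 0.6076 -0.0924  0.0545] yaw -5.4 width 0.0089
[[-0.0, 0.001, -0.251], [0.001, -0.001, 0.0]] rows>= 3
[[-0.422, -0.621, -0.253], [0.001, -0.001, -0.058]] rows>= 8
[[-0.423, -0.621, -0.013], [0.001, -0.001, -0.058]] rows>= 8
```

```bash

python3 -m handwheel '[[[0,0,-0.06],[0,0,0]],[[0,0,-0.14],[0,0,0]],[[0,0,-0.22],[0,0,0]],[[0,0,-0.25],[0,0,0]],[[-0.042,-0.062,-0.25],[0,0,-0.01]],[[-0.1,-0.15,-0.25],[0,0,-0.02]],[[-0.16,-0.23,-0.25],[0,0,-0.03]],[[-0.22,-0.32,-0.25],[0,0,-0.058]],[[-0.27,-0.4,-0.25],[0,0,-0.058]],[[-0.32,-0.47,-0.25],[0,0,-0.058]]]' 
python3 go.py 426.5 237 120 5 426.5 237 22 5
```

```text
time_s: 3.85
position: [0.4685, 0.1597, 0.1783]
tool_rot: [[0.996, 0.088, 0.0], [0.088, -0.996, 0.001], [0.001, -0.001, -1.0]]
ft_force: [0.5, 1.5, -2.6]
grip_width: 0.0092
gripper_force: 60.0
t 3.9 pos [0.4685 0.1597 0.1783] yaw 5.0 width 0.0092
[[-0.07, -0.161, 0.117], [-0.0, -0.0, 0.0]] rows>= 3
[[-0.07, -0.161, 0.313], [-0.0, -0.0, 0.0]] rows>= 4
```

```bash

python3 -m handwheel '[[[-0.07,-0.15,0],[0,0,0]],[[-0.07,-0.15,0],[0,0,0]],[[-0.07,-0.15,0.06],[0,0,0]],[[-0.07,-0.15,0.12],[0,0,0]],[[-0.07,-0.15,0.12],[0,0,0]],[[-0.07,-0.15,0.12],[0,0,0]]]' 
python3 go.py 426.5 237 60 5 426.5 237 22 5
```

```text
time_s: 4.45
position: [0.4287, 0.2296, 0.1186]
tool_rot: [[0.996, 0.087, -0.0], [0.087, -0.996, 0.0], [0.0, -0.0, -1.0]]
ft_force: [-0.1, 0.3, -1.5]
grip_width: 0.0092
gripper_force: 59.9
t 4.5 pos [0.4287 0.2296 0.1186] yaw 5.0 width 0.0092
[[-0.003, -0.015, 0.117], [-0.0, -0.0, 0.0]] rows>= 2
[[-0.003, -0.015, 0.193], [-0.0, -0.0, 0.0]] rows>= 2
```

```bash

python3 -m handwheel '[[[-0.003,-0.015,0.06],[0,0,0]],[[-0.003,-0.015,0.12],[0,0,0]],[[-0.003,-0.015,0.16],[0,0,0]],[[-0.003,-0.015,0.18],[0,0,0]],[[-0.003,-0.015,0.193],[0,0,0]],[[-0.003,-0.015,0.193],[0,0,0]],[[-0.003,-0.015,0.193],[0,0,0]]]' 
python3 -m handwheel '[[[0,0,0],[0,0,0]],[[0,0,0],[0,0,0]],[[0,0,0],[0,0,0]],[[0,0,0],[0,0,0]]]' 0.3
python3 -m handwheel '[[[0,0,-0.06],[0,0,0]],[[0,0,-0.14],[0,0,0]],[[0,0,-0.22],[0,0,0]],[[0,0,-0.3],[0,0,0]],[[0,0,-0.3],[0,0,0]],[[0,0,-0.3],[0,0,0]]]' 
python3 go.py 618.6 9.4 170 -5.5

```

```text
time_s: 5.15
position: [0.427, 0.237, 0.0223]
tool_rot: [[0.996, 0.087, 0.002], [0.087, -0.996, 0.0], [0.002, -0.0, -1.0]]
ft_force: [-0.4, -0.1, -2.1]
grip_width: 0.009
gripper_force: 60.0
time_s: 5.55
position: [0.4265, 0.2369, 0.0215]
tool_rot: [[0.996, 0.087, 0.0], [0.087, -0.996, 0.0], [0.0, -0.0, -1.0]]
ft_force: [0.1, 0.3, -0.1]
grip_width: 0.0257
gripper_force: 0.0
time_s: 6.15
position: [0.4263, 0.2369, 0.1716]
tool_rot: [[0.996, 0.087, 0.001], [0.087, -0.996, 0.0], [0.001, -0.0, -1.0]]
ft_force: [0.3, 0.7, -1.1]
grip_width: 0.0256
gripper_force: 0.0
t 6.2 pos [0.4263 0.2369 0.1716] yaw 5.0 width 0.0256
[[0.343, 0.487, 0.004], [-0.0, -0.0, 0.058]] rows>= 6
```

```bash

python3 -m handwheel '[[[0.343,0.487,0],[0,0,0.058]],[[0.343,0.487,0],[0,0,0.058]],[[0.343,0.487,0],[0,0,0.058]],[[0.343,0.487,0],[0,0,0.058]],[[0.343,0.487,0],[0,0,0.058]],[[0.343,0.487,0],[0,0,0.058]],[[0.343,0.487,0],[0,0,0.058]],[[0.343,0.487,0],[0,0,0.058]],[[0.343,0.487,0.06],[0,0,0.058]],[[0.343,0.487,0.06],[0,0,0.058]]]' 0.35
python3 go.py 618.6 9.4 54 -5.5

```

```text
time_s: 7.15
position: [0.6159, 0.0107, 0.1375]
tool_rot: [[0.996, -0.093, -0.008], [-0.093, -0.996, 0.002], [-0.008, -0.001, -1.0]]
ft_force: [-0.4, 0.5, -1.4]
grip_width: 0.03
gripper_force: 0.0
t 7.2 pos [0.6159 0.0107 0.1375] yaw -5.4 width 0.0300
[[0.007, 0.002, 0.167], [-0.0, 0.003, 0.001]] rows>= 2
```

```bash

python3 -m handwheel '[[[0,0,0.04],[0,0,0]],[[0,0,0.08],[0,0,0]],[[0,0,0.12],[0,0,0]],[[0,0,0.16],[0,0,0]],[[0,0,0.175],[0,0,0]],[[0,0,0.175],[0,0,0]],[[0,0,0.175],[0,0,0]]]' 
python3 go.py 618.6 9.4 54 -5.5

```

```text
time_s: 7.85
position: [0.6189, 0.0096, 0.0549]
tool_rot: [[0.996, -0.094, 0.001], [-0.094, -0.996, -0.0], [0.001, 0.0, -1.0]]
ft_force: [-0.0, 0.3, 0.8]
grip_width: 0.0302
gripper_force: 0.0
t 7.8 pos [0.6189 0.0096 0.0549] yaw -5.4 width 0.0302
[[-0.001, 0.0, 0.002], [0.0, -0.0, 0.001]] rows>= 1
```

```bash

python3 -m handwheel '[[[0,0,0],[0,0,0]],[[0,0,0],[0,0,0]],[[0,0,0],[0,0,0]],[[0,0,0],[0,0,0]],[[0,0,0],[0,0,0]]]' 0 60
python3 -m handwheel '[[[0,0,-0.06],[0,0,0]],[[0,0,-0.14],[0,0,0]],[[0,0,-0.22],[0,0,0]],[[0,0,-0.25],[0,0,0]],[[0,0,-0.25],[0,0,0]],[[0,0,-0.25],[0,0,0]]]' 
python3 go.py 566.5 342 180 2

```

```text
time_s: 8.35
position: [0.6191, 0.0092, 0.0551]
tool_rot: [[0.996, -0.095, 0.002], [-0.095, -0.996, -0.0], [0.002, 0.0, -1.0]]
ft_force: [-0.3, 0.7, 6.8]
grip_width: 0.0089
gripper_force: 59.4
time_s: 8.95
position: [0.618, 0.0093, 0.1778]
tool_rot: [[0.996, -0.095, -0.001], [-0.095, -0.996, 0.0], [-0.002, -0.0, -1.0]]
ft_force: [0.5, -0.4, -1.8]
grip_width: 0.0095
gripper_force: 58.4
t 8.9 pos [0.618  0.0093 0.1778] yaw -5.4 width 0.0095
[[-0.165, -0.653, -0.004], [-0.0, 0.0, -0.041]] rows>= 7
```

```bash

python3 -m handwheel '[[[-0.165,-0.653,0],[0,0,-0.041]],[[-0.165,-0.653,0],[0,0,-0.041]],[[-0.165,-0.653,0],[0,0,-0.041]],[[-0.165,-0.653,0],[0,0,-0.041]],[[-0.165,-0.653,0],[0,0,-0.041]],[[-0.165,-0.653,0],[0,0,-0.041]],[[-0.165,-0.653,0],[0,0,-0.041]],[[-0.165,-0.653,0],[0,0,-0.041]],[[-0.165,-0.653,0],[0,0,-0.041]],[[-0.165,-0.653,0],[0,0,-0.041]]]' 
python3 -m handwheel '[[[0,0,0.06],[0,0,0]],[[0,0,0.12],[0,0,0]],[[0,0,0.18],[0,0,0]],[[0,0,0.22],[0,0,0]],[[0,0,0.22],[0,0,0]],[[0,0,0.22],[0,0,0]],[[0,0,0.22],[0,0,0]]]' 
python3 go.py 566.5 342 23 2

```

```text
time_s: 9.95
position: [0.5673, 0.3411, 0.1776]
tool_rot: [[0.999, 0.033, -0.002], [0.033, -0.999, -0.001], [-0.002, 0.001, -1.0]]
ft_force: [0.6, 0.1, -1.7]
grip_width: 0.009
gripper_force: 58.8
time_s: 10.65
position: [0.5682, 0.3418, 0.0704]
tool_rot: [[0.999, 0.033, 0.002], [0.033, -0.999, 0.001], [0.002, -0.001, -1.0]]
ft_force: [-0.4, -0.8, -0.5]
grip_width: 0.0089
gripper_force: 58.8
t 10.7 pos [0.5682 0.3418 0.0704] yaw 1.9 width 0.0089
[[-0.004, -0.0, 0.095], [-0.0, -0.001, -0.001]] rows>= 1
```

```bash

python3 -m handwheel '[[[-0.003,0,0.04],[0,0,0]],[[-0.003,0,0.07],[0,0,0]],[[-0.003,0,0.085],[0,0,0]],[[-0.003,0,0.093],[0,0,0]],[[-0.003,0,0.093],[0,0,0]],[[-0.003,0,0.093],[0,0,0]]]' 
python3 -m handwheel '[[[0,0,0],[0,0,0]],[[0,0,0],[0,0,0]],[[0,0,0],[0,0,0]],[[0,0,0],[0,0,0]]]' 0.3
python3 -m handwheel '[[[0,0,-0.06],[0,0,0]],[[0,0,-0.14],[0,0,0]],[[0,0,-0.22],[0,0,0]],[[0,0,-0.3],[0,0,0]],[[0,0,-0.3],[0,0,0]],[[0,0,-0.3],[0,0,0]]]' 
python3 go.py 623.2 61 175 -5.5

```

```text
time_s: 11.25
position: [0.5662, 0.3422, 0.0232]
tool_rot: [[0.999, 0.034, 0.001], [0.034, -0.999, 0.001], [0.001, -0.0, -1.0]]
ft_force: [-0.3, -0.1, -1.9]
grip_width: 0.009
gripper_force: 58.8
time_s: 11.65
position: [0.5658, 0.3421, 0.0225]
tool_rot: [[0.999, 0.034, 0.0], [0.034, -0.999, 0.0], [0.0, -0.0, -1.0]]
ft_force: [0.5, -0.1, 0.2]
grip_width: 0.0257
gripper_force: 0.0
time_s: 12.25
position: [0.5658, 0.3421, 0.1729]
tool_rot: [[0.999, 0.034, 0.001], [0.034, -0.999, 0.001], [0.001, -0.0, -1.0]]
ft_force: [-0.5, -0.0, 0.6]
grip_width: 0.0257
gripper_force: 0.0
t 12.2 pos [0.5658 0.3421 0.1729] yaw 2.0 width 0.0257
[[0.096, 0.566, -0.004], [-0.0, -0.0, 0.041]] rows>= 6
```

```bash

python3 -m handwheel '[[[0.096,0.566,0],[0,0,0.041]],[[0.096,0.566,0],[0,0,0.041]],[[0.096,0.566,0],[0,0,0.041]],[[0.096,0.566,0],[0,0,0.041]],[[0.096,0.566,0],[0,0,0.041]],[[0.096,0.566,0],[0,0,0.041]],[[0.096,0.566,0],[0,0,0.041]],[[0.096,0.566,0],[0,0,0.041]],[[0.096,0.566,0],[0,0,0.041]]]' 0.35
python3 -m handwheel '[[[0,0,0.06],[0,0,0]],[[0,0,0.12],[0,0,0]],[[0,0,0.17],[0,0,0]],[[0,0,0.17],[0,0,0]],[[0,0,0.17],[0,0,0]]]' 
python3 go.py 623.2 61 54 -5.5

```

```text
time_s: 13.15
position: [0.6228, 0.062, 0.1715]
tool_rot: [[0.996, -0.093, -0.002], [-0.093, -0.996, 0.0], [-0.002, -0.0, -1.0]]
ft_force: [-0.5, 0.5, -0.2]
grip_width: 0.0297
gripper_force: 0.0
time_s: 13.65
position: [0.6234, 0.062, 0.0879]
tool_rot: [[0.996, -0.093, 0.0], [-0.093, -0.996, 0.0], [0.0, -0.0, -1.0]]
ft_force: [-0.2, 0.2, 0.1]
grip_width: 0.03
gripper_force: 0.0
t 13.7 pos [0.6234 0.062  0.0879] yaw -5.3 width 0.0300
[[-0.0, 0.002, 0.068], [-0.0, -0.0, 0.001]] rows>= 1
```

```bash

python3 -m handwheel '[[[0,0.002,0.04],[0,0,0]],[[0,0.002,0.067],[0,0,0]],[[0,0.002,0.067],[0,0,0]],[[0,0.002,0.067],[0,0,0]]]' 
python3 -m handwheel '[[[0,0,0],[0,0,0]],[[0,0,0],[0,0,0]],[[0,0,0],[0,0,0]],[[0,0,0],[0,0,0]],[[0,0,0],[0,0,0]]]' 0 60
python3 -m handwheel '[[[0,0,-0.06],[0,0,0]],[[0,0,-0.14],[0,0,0]],[[0,0,-0.22],[0,0,0]],[[0,0,-0.25],[0,0,0]],[[0,0,-0.25],[0,0,0]],[[0,0,-0.25],[0,0,0]]]' 
python3 go.py 567.5 233.3 180 -4

```

```text
time_s: 14.05
position: [0.6236, 0.0601, 0.0546]
tool_rot: [[0.996, -0.094, 0.001], [-0.094, -0.996, -0.0], [0.001, -0.0, -1.0]]
ft_force: [0.5, 0.2, 0.1]
grip_width: 0.03
gripper_force: 0.0
time_s: 14.55
position: [0.6238, 0.0598, 0.055]
tool_rot: [[0.996, -0.095, 0.002], [-0.095, -0.996, -0.0], [0.002, -0.0, -1.0]]
ft_force: [0.5, -0.3, 5.6]
grip_width: 0.0091
gripper_force: 59.2
time_s: 15.15
position: [0.6228, 0.0599, 0.1778]
tool_rot: [[0.996, -0.095, -0.002], [-0.095, -0.996, 0.0], [-0.002, -0.0, -1.0]]
ft_force: [-0.5, -0.1, -1.8]
grip_width: 0.0092
gripper_force: 58.6
t 15.2 pos [0.6228 0.0599 0.1778] yaw -5.4 width 0.0092
[[-0.143, -0.335, -0.004], [-0.0, 0.001, -0.008]] rows>= 4
```

```bash

python3 -m handwheel '[[[-0.143,-0.335,0],[0,0,-0.008]],[[-0.143,-0.335,0],[0,0,-0.008]],[[-0.143,-0.335,0],[0,0,-0.008]],[[-0.143,-0.335,0],[0,0,-0.008]],[[-0.143,-0.335,0],[0,0,-0.008]],[[-0.143,-0.335,0],[0,0,-0.008]],[[-0.143,-0.335,0],[0,0,-0.008]],[[-0.143,-0.335,0],[0,0,-0.008]]]' 
python3 -m handwheel '[[[0,0,0.06],[0,0,0]],[[0,0,0.12],[0,0,0]],[[0,0,0.18],[0,0,0]],[[0,0,0.22],[0,0,0]],[[0,0,0.22],[0,0,0]],[[0,0,0.22],[0,0,0]],[[0,0,0.22],[0,0,0]]]' 
python3 go.py 567.5 233.3 23 -4

```

```text
time_s: 15.95
position: [0.5683, 0.2321, 0.1783]
tool_rot: [[0.997, -0.071, -0.001], [-0.071, -0.997, -0.0], [-0.001, 0.0, -1.0]]
ft_force: [0.7, -0.7, -1.4]
grip_width: 0.0091
gripper_force: 58.7
time_s: 16.65
position: [0.5688, 0.2332, 0.0703]
tool_rot: [[0.998, -0.07, 0.003], [-0.07, -0.998, 0.0], [0.002, -0.001, -1.0]]
ft_force: [0.4, -0.9, -1.1]
grip_width: 0.0093
gripper_force: 58.8
t 16.6 pos [0.5688 0.2332 0.0703] yaw -4.0 width 0.0093
[[-0.003, 0.0, 0.095], [-0.0, -0.001, -0.0]] rows>= 1
```

```bash

python3 -m handwheel '[[[-0.003,0,0.04],[0,0,0]],[[-0.003,0,0.07],[0,0,0]],[[-0.003,0,0.085],[0,0,0]],[[-0.003,0,0.094],[0,0,0]],[[-0.003,0,0.094],[0,0,0]],[[-0.003,0,0.094],[0,0,0]]]' 
python3 -m handwheel '[[[0,0,0],[0,0,0]],[[0,0,0],[0,0,0]],[[0,0,0],[0,0,0]],[[0,0,0],[0,0,0]]]' 0.3
python3 -m handwheel '[[[0,0,-0.06],[0,0,0]],[[0,0,-0.14],[0,0,0]],[[0,0,-0.22],[0,0,0]],[[0,0,-0.3],[0,0,0]],[[0,0,-0.4],[0,0,0]],[[0,0,-0.4],[0,0,0]]]' 
python3 go.py 380 -60 220 15

```

```text
time_s: 17.25
position: [0.5669, 0.2336, 0.0226]
tool_rot: [[0.998, -0.07, 0.001], [-0.07, -0.998, 0.0], [0.001, -0.0, -1.0]]
ft_force: [-0.8, 0.5, -0.1]
grip_width: 0.0089
gripper_force: 58.9
time_s: 17.65
position: [0.5665, 0.2335, 0.0219]
tool_rot: [[0.998, -0.07, 0.0], [-0.07, -0.998, 0.0], [0.0, -0.0, -1.0]]
ft_force: [-0.1, -0.3, -1.2]
grip_width: 0.0257
gripper_force: 0.0
time_s: 18.25
position: [0.5685, 0.234, 0.2291]
tool_rot: [[0.998, -0.069, 0.013], [-0.069, -0.998, 0.003], [0.013, -0.003, -1.0]]
ft_force: [0.5, 0.0, 0.4]
grip_width: 0.0256
gripper_force: 0.0
t 18.2 pos [0.5685 0.234  0.2291] yaw -4.0 width 0.0256
[[-0.336, 0.613, 0.012], [-0.0, -0.004, -0.105]] rows>= 7
```

```bash

python3 -m handwheel '[[[-0.336,0.613,0],[0,0,-0.105]],[[-0.336,0.613,0],[0,0,-0.105]],[[-0.336,0.613,0],[0,0,-0.105]],[[-0.336,0.613,0],[0,0,-0.105]],[[-0.336,0.613,0],[0,0,-0.105]],[[-0.336,0.613,0],[0,0,-0.105]],[[-0.336,0.613,0],[0,0,-0.105]],[[-0.336,0.613,0],[0,0,-0.105]],[[-0.336,0.613,0],[0,0,-0.105]],[[-0.336,0.613,0],[0,0,-0.105]]]' 0.6
python3 - <<'E'
from h import *
im,d=get_image("top");cv2.imwrite("pics/top1.png",im[:,:,::-1])
np.save("/tmp/top1.npy",d)
cv2.imwrite("pics/c1.png",cv2.resize(im[170:350,135:480],None,fx=2.3,fy=2.3,interpolation=cv2.INTER_CUBIC)[:,:,::-1])
E
sed -i 's#pics/top0.png#pics/"+K+".png#;s#/tmp/top0.npy#/tmp/"+K+".npy#;s/^from h import/import sys;K=sys.argv[1] if len(sys.argv)>1 else "top0"\nfrom h import/' meas.py
cat >> meas.py <<'E'
print("bin webs")
for m,c in comp((W[...,2]>.035)&(W[...,2]<.07)&box(142,215,236,330)): print(c.round(1),rect("top",m,.051),np.median(W[m],0).round(4))
print("chips")
for m,c in comp((hsv[...,2]<90)&(abs(W[...,2]-.055)<.02)&box(268,241,366,302),15):
    print(c.round(1),m.sum(),(np.array([[.9954,-.0958],[.0958,.9954]])@(ray("top",[c],.059)[0,:2]*1000-[550.7,-20])).round(1))
E
python3 meas.py top1
```

```text
time_s: 19.25
position: [0.3779, -0.0599, 0.2217]
tool_rot: [[0.966, 0.258, 0.0], [0.258, -0.966, 0.0], [0.0, -0.0, -1.0]]
ft_force: [-0.4, 0.1, 0.1]
grip_width: 0.0514
gripper_force: 0.0
markers
[279. 186.] [0.6744 0.078  0.05  ]
[365.6 192.2] [ 0.6546 -0.1202  0.05  ]
[275.5 228.5] [0.5751 0.0871 0.05  ]
[363.4 234.6] [ 0.5561 -0.1112  0.05  ]
webs
cards/binsTraceback (most recent call last):
  File "meas.py", line 17, in <module>
    m=max(comp(card),key=lambda t:t[0].sum())[0]; print(nm,"card",rect("top",m,.005))
      ~~~^^^^^^^^^^^^^^^^^^^^^^^^^^^^^^^^^^^^
ValueError: max() iterable argument is empty
```

View pics/c1.png

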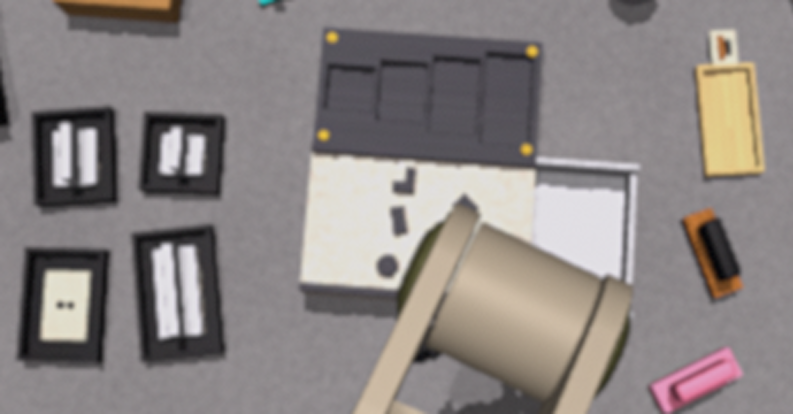

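All three brackets stand centred in their bins: 88 at crop (180,290), 56 at (75,155) and 40 at (183,152). The scraper at (715,250) and the chips have not moved.

```bash
sed -i 's/^for nm,b in dict.*/for nm,b in {}.items():/' meas.py; python3 meas.py top1 | sed -n '/scraper/,$p'; python3 meas.py top0 | sed -n '/chips/,$p'
```

```text
scraper
brown (array([ 452.5, -293.1]), array([83.4, 30.5]), 18.1)
handle 256 (array([ 452.1, -285.2]), array([ 58. , 118.1]), 71.5) [ 0.451  -0.2844  0.0915]
holder (array([ 588.4, -320.6]), array([114.7,  59.8]), 1.5)
pink (array([ 328.5, -269.1]), array([30.2, 86.1]), 24.5)
bin webs
[163.3 235.5] (array([565.3, 340.8]), array([58.3, 13.4]), 3.9) [0.5665 0.3415 0.0492]
[210.8 234. ] (array([566. , 233.2]), array([12.9, 41.6]), 85.3) [0.566  0.2337 0.0496]
[208.7 295.3] (array([427.7, 237. ]), array([87.6, 13.2]), 5.7) [0.4285 0.2371 0.0494]
chips
[358.  241.2] 20 [ -3.2 -78.5]
[287.2 296.7] 81 [-138.1   69.7]
chips
[358.  241.2] 20 [ -3.2 -78.5]
[311.2 298.4] 170 [-138.    16.6]
```

```bash
python3 - <<'E'
from h import *
Rd=np.array([[.9954,-.0958],[.0958,.9954]]); O=np.array([550.7,-20])
for n,c in dict(disc=(303.5,285.3),L=(311,249),bar=(309,266),block=(337,260)).items(): print(n,(Rd@(ray("top",[c],.055)[0,:2]*1000-O)).round(1))
W=lambda x,y:(O+Rd.T@[x,y]).round(1)
print("apron pts", {(x,y):W(x,y).tolist() for x in(-50,-68,-87) for y in(95,-115)})
im=cv2.imread("pics/top1.png");g=im.max(2);m=np.zeros_like(g,bool);m[258:303,430:462]=g[258:303,430:462]<45
v,u=np.nonzero(m);print("handle black",m.sum(),rect("top",m,.062))
E
python3 go.py 452.3 -292.5 200 18
```

```text
disc [-110.2   35.8]
L [-27.8  25.2]
bar [-66.4  26.9]
block [-48.5 -34.5]
apron pts {(-50, 95): [510.0, 79.4], (-50, -115): [489.9, -129.7], (-68, 95): [492.1, 81.1], (-68, -115): [472.0, -128.0], (-87, 95): [473.2, 82.9], (-87, -115): [453.1, -126.1]}
handle black 148 (array([ 451. , -289.7]), array([52.4, 20.2]), 19.0)
t 19.3 pos [ 0.378  -0.0597  0.2217] yaw 15.0 width 0.0513
[[0.023, 0.488, 0.043], [-0.0, -0.0, -0.017]] rows>= 5
```

```bash

python3 -m handwheel '[[[0.025,0.486,0.02],[0,0,-0.017]],[[0.025,0.486,0.02],[0,0,-0.017]],[[0.025,0.486,0.02],[0,0,-0.017]],[[0.025,0.486,0.02],[0,0,-0.017]],[[0.025,0.486,0.02],[0,0,-0.017]],[[0.025,0.486,0.05],[0,0,-0.017]],[[0.025,0.486,0.13],[0,0,-0.017]],[[0.025,0.486,0.2],[0,0,-0.017]],[[0.025,0.486,0.2],[0,0,-0.017]],[[0.025,0.486,0.2],[0,0,-0.017]]]' 0.6
python3 go.py 452 -291.5 27 18
```

```text
time_s: 20.3
position: [0.4532, -0.2915, 0.1224]
tool_rot: [[0.951, 0.311, -0.0], [0.311, -0.951, 0.0], [0.0, -0.0, -1.0]]
ft_force: [-0.2, -0.2, 1.6]
grip_width: 0.0512
gripper_force: 0.0
t 20.3 pos [ 0.4532 -0.2915  0.1224] yaw 18.1 width 0.0512
[[-0.002, -0.001, 0.191], [-0.0, -0.0, 0.001]] rows>= 2
```

```bash

python3 -m handwheel '[[[-0.002,0,0.06],[0,0,0]],[[-0.002,0,0.12],[0,0,0]],[[-0.002,0,0.17],[0,0,0]],[[-0.002,0,0.19],[0,0,0]],[[-0.002,0,0.19],[0,0,0]],[[-0.002,0,0.19],[0,0,0]],[[-0.002,0,0.19],[0,0,0]]]'
python3 -m handwheel '[[[0,0,0],[0,0,0]],[[0,0,0],[0,0,0]],[[0,0,0],[0,0,0]],[[0,0,0],[0,0,0]],[[0,0,0],[0,0,0]],[[0,0,0],[0,0,0]]]' 0 90
python3 go.py 452 -291.5 27 18
```

```text
time_s: 21.0
position: [0.452, -0.2931, 0.0284]
tool_rot: [[0.951, 0.309, 0.002], [0.309, -0.951, -0.002], [0.001, 0.003, -1.0]]
ft_force: [-0.1, 0.3, -0.5]
grip_width: 0.0512
gripper_force: 0.0
time_s: 21.6
position: [0.4516, -0.293, 0.0276]
tool_rot: [[0.951, 0.309, 0.001], [0.309, -0.951, -0.001], [0.001, 0.002, -1.0]]
ft_force: [0.0, 0.5, 6.6]
grip_width: 0.0166
gripper_force: 88.3
t 21.6 pos [ 0.4516 -0.293   0.0276] yaw 18.0 width 0.0166
[[0.002, -0.003, 0.001], [0.001, -0.0, -0.0]] rows>= 1
```

```bash

python3 -m handwheel '[[[0,0,-0.06],[0,0,0]],[[0,0,-0.14],[0,0,0]],[[0,0,-0.22],[0,0,0]],[[0,0,-0.25],[0,0,0]],[[0,0,-0.25],[0,0,0]],[[0,0,-0.25],[0,0,0]]]'
python3 go.py 507.3 72.6 150 -5.5
```

```text
time_s: 22.2
position: [0.4507, -0.292, 0.1507]
tool_rot: [[0.951, 0.309, -0.002], [0.309, -0.951, 0.002], [-0.001, -0.002, -1.0]]
ft_force: [-0.4, -0.1, -4.6]
grip_width: 0.0168
gripper_force: 88.7
t 22.2 pos [ 0.4507 -0.292   0.1507] yaw 18.0 width 0.0168
[[0.333, -0.659, 0.002], [-0.001, 0.0, 0.13]] rows>= 8
```

```bash

python3 -m handwheel '[[[0.333,-0.659,0],[0,0,0.13]],[[0.333,-0.659,0],[0,0,0.13]],[[0.333,-0.659,0],[0,0,0.13]],[[0.333,-0.659,0],[0,0,0.13]],[[0.333,-0.659,0],[0,0,0.13]],[[0.333,-0.659,0],[0,0,0.13]],[[0.333,-0.659,0],[0,0,0.13]],[[0.333,-0.659,0],[0,0,0.13]],[[0.333,-0.659,0],[0,0,0.13]],[[0.333,-0.659,0],[0,0,0.13]]]'
python3 -m handwheel '[[[0,0,0.04],[0,0,0]],[[0,0,0.08],[0,0,0]],[[0,0,0.1],[0,0,0]],[[0,0,0.1],[0,0,0]],[[0,0,0.1],[0,0,0]]]'
python3 go.py 507.3 72.6 78.5 -5.5
```

```text
time_s: 23.2
position: [0.5072, 0.0726, 0.1502]
tool_rot: [[0.996, -0.093, -0.003], [-0.093, -0.996, -0.0], [-0.003, 0.0, -1.0]]
ft_force: [-0.2, 0.5, -2.0]
grip_width: 0.0171
gripper_force: 89.2
time_s: 23.7
position: [0.5082, 0.0717, 0.1021]
tool_rot: [[0.995, -0.095, 0.0], [-0.095, -0.995, -0.0], [0.0, 0.0, -1.0]]
ft_force: [-1.1, -0.5, -2.8]
grip_width: 0.0168
gripper_force: 89.1
t 23.7 pos [0.5082 0.0717 0.1021] yaw -5.5 width 0.0168
[[-0.002, -0.002, 0.047], [0.0, -0.0, 0.0]] rows>= 1
```

```bash

python3 -m handwheel '[[[-0.002,0,0.02],[0,0,0]],[[-0.002,0,0.04],[0,0,0]],[[-0.002,0,0.046],[0,0,0]],[[-0.002,0,0.046],[0,0,0]],[[-0.002,0,0.046],[0,0,0]],[[-0.002,0,0.046],[0,0,0]]]'
python3 - <<'E'
from h import *
im,d=get_image("side");cv2.imwrite("pics/s2.png",cv2.resize(im[200:340,240:400],None,fx=4,fy=4,interpolation=cv2.INTER_CUBIC)[:,:,::-1])
E
```

```text
time_s: 24.3
position: [0.5071, 0.0724, 0.079]
tool_rot: [[0.996, -0.095, 0.001], [-0.095, -0.996, -0.0], [0.001, 0.0, -1.0]]
ft_force: [-1.2, 0.4, -3.1]
grip_width: 0.0169
gripper_force: 89.5
```

View pics/s2.png

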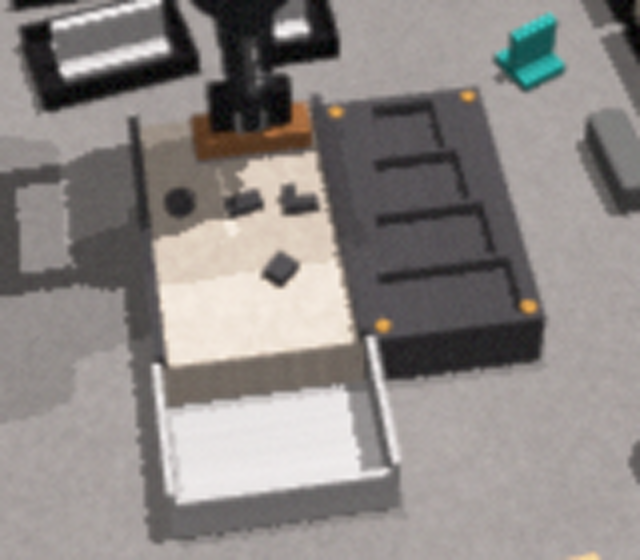

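The scraper is on the apron behind all the chips (crop (250,135)), clear of the fence. Sweeping the first lane.

```bash

python3 -m handwheel '[[[0,0.01,0.001],[0,0,0]],[[0,0.03,0.001],[0,0,0]],[[0,0.05,0.001],[0,0,0]],[[0,0.07,0.001],[0,0,0]],[[0,0.09,0.001],[0,0,0]],[[0,0.11,0.001],[0,0,0]],[[0,0.13,0.001],[0,0,0]],[[0,0.15,0.001],[0,0,0]],[[0,0.17,0.001],[0,0,0]],[[0,0.19,0.001],[0,0,0]]]'
python3 -m handwheel '[[[0,0.02,0],[0,0,0]],[[0,0.04,0],[0,0,0]],[[0,0.06,0],[0,0,0]],[[0,0.08,0],[0,0,0]],[[0,0.1,0],[0,0,0]],[[0,0.12,0],[0,0,0]],[[0,0.14,0],[0,0,0]],[[0,0.16,0],[0,0,0]],[[0,0.18,0],[0,0,0]],[[0,0.2,0],[0,0,0]]]'
python3 -m handwheel '[[[0,0.015,0],[0,0,0]],[[0,0.02,0],[0,0,0]],[[0,0.02,0],[0,0,0]]]'
python3 - <<'E'
from h import *
im,d=get_image("side");cv2.imwrite("pics/s3.png",cv2.resize(im[200:340,240:400],None,fx=4,fy=4,interpolation=cv2.INTER_CUBIC)[:,:,::-1])
E
```

```text
time_s: 25.35
position: [0.4978, -0.023, 0.0783]
tool_rot: [[0.996, -0.095, 0.0], [-0.095, -0.996, 0.0], [0.0, -0.0, -1.0]]
ft_force: [0.3, 0.7, -3.2]
grip_width: 0.0169
gripper_force: 89.2
time_s: 26.35
position: [0.4884, -0.1226, 0.0783]
tool_rot: [[0.996, -0.095, 0.0], [-0.095, -0.996, -0.0], [0.0, 0.0, -1.0]]
ft_force: [0.2, -0.1, -3.4]
grip_width: 0.0169
gripper_force: 89.2
time_s: 26.65
position: [0.4875, -0.132, 0.0783]
tool_rot: [[0.995, -0.095, -0.0], [-0.095, -0.995, 0.0], [-0.0, -0.0, -1.0]]
ft_force: [-0.4, -0.7, -2.6]
grip_width: 0.0167
gripper_force: 89.2
```

View pics/s3.png

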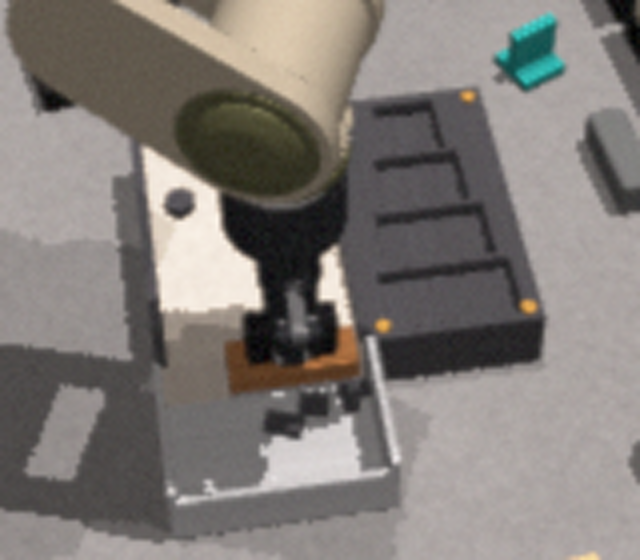

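The L, the bar and the block have gone into the tray (crop (310,400)). The disc is left at (180,203). Next is the second lane.

```bash

python3 -m handwheel '[[[0,0,-0.05],[0,0,0]],[[0,0,-0.11],[0,0,0]],[[0,0,-0.11],[0,0,0]],[[0,0,-0.11],[0,0,0]],[[0,0,-0.11],[0,0,0]]]'
python3 go.py 474.5 75.7 133 -5.5
```

```text
time_s: 27.2
position: [0.4869, -0.1312, 0.1321]
tool_rot: [[0.996, -0.094, -0.002], [-0.094, -0.996, 0.001], [-0.002, -0.001, -1.0]]
ft_force: [0.1, 0.3, -3.8]
grip_width: 0.0169
gripper_force: 89.5
t 27.2 pos [ 0.4869 -0.1312  0.1321] yaw -5.4 width 0.0169
[[-0.064, -0.41, -0.001], [-0.0, 0.001, 0.0]] rows>= 5
```

```bash

python3 -m handwheel '[[[-0.064,-0.41,0],[0,0,0]],[[-0.064,-0.41,0],[0,0,0]],[[-0.064,-0.41,0],[0,0,0]],[[-0.064,-0.41,0],[0,0,0]],[[-0.064,-0.41,0],[0,0,0]],[[-0.064,-0.41,0],[0,0,0]],[[-0.064,-0.41,0],[0,0,0]],[[-0.064,-0.41,0],[0,0,0]]]'
python3 -m handwheel '[[[0,0,0.04],[0,0,0]],[[0,0,0.08],[0,0,0]],[[0,0,0.1],[0,0,0]],[[0,0,0.108],[0,0,0]],[[0,0,0.108],[0,0,0]],[[0,0,0.108],[0,0,0]]]'
python3 go.py 474.5 75.7 78.2 -5.5
```

```text
time_s: 28.0
position: [0.4752, 0.0741, 0.133]
tool_rot: [[0.995, -0.096, -0.001], [-0.096, -0.995, -0.0], [-0.001, 0.0, -1.0]]
ft_force: [0.5, -0.5, -2.4]
grip_width: 0.0168
gripper_force: 89.9
time_s: 28.6
position: [0.4755, 0.0752, 0.08]
tool_rot: [[0.995, -0.095, 0.001], [-0.095, -0.995, -0.0], [0.001, 0.0, -1.0]]
ft_force: [-0.0, 1.1, -3.7]
grip_width: 0.0167
gripper_force: 89.8
t 28.6 pos [0.4755 0.0752 0.08  ] yaw -5.4 width 0.0167
[[-0.002, -0.001, 0.004], [0.0, -0.0, 0.0]] rows>= 1
```

```bash

python3 -m handwheel '[[[-0.002,0.01,0.002],[0,0,0]],[[-0.002,0.03,0.002],[0,0,0]],[[-0.002,0.05,0.002],[0,0,0]],[[-0.002,0.07,0.002],[0,0,0]],[[-0.002,0.09,0.002],[0,0,0]],[[-0.002,0.11,0.002],[0,0,0]],[[-0.002,0.13,0.002],[0,0,0]],[[-0.002,0.15,0.002],[0,0,0]],[[-0.002,0.17,0.002],[0,0,0]],[[-0.002,0.19,0.002],[0,0,0]]]'
python3 -m handwheel '[[[0,0.02,0],[0,0,0]],[[0,0.04,0],[0,0,0]],[[0,0.06,0],[0,0,0]],[[0,0.08,0],[0,0,0]],[[0,0.1,0],[0,0,0]],[[0,0.12,0],[0,0,0]],[[0,0.14,0],[0,0,0]],[[0,0.16,0],[0,0,0]],[[0,0.18,0],[0,0,0]],[[0,0.2,0],[0,0,0]]]'
python3 -m handwheel '[[[0,0.015,0],[0,0,0]],[[0,0.025,0],[0,0,0]],[[0,0.025,0],[0,0,0]],[[0,0.025,-0.05],[0,0,0]],[[0,0.025,-0.12],[0,0,0]],[[0,0.025,-0.2],[0,0,0]],[[0,0.025,-0.2],[0,0,0]],[[0,0.025,-0.2],[0,0,0]]]'
python3 go.py 588 -320 180 1.5
```

```text
time_s: 29.6
position: [0.465, -0.0199, 0.0783]
tool_rot: [[0.996, -0.095, 0.0], [-0.095, -0.996, -0.0], [0.0, 0.0, -1.0]]
ft_force: [-0.2, 0.6, -2.2]
grip_width: 0.0168
gripper_force: 89.8
time_s: 30.6
position: [0.4555, -0.1195, 0.0783]
tool_rot: [[0.996, -0.095, 0.0], [-0.095, -0.996, -0.0], [0.0, 0.0, -1.0]]
ft_force: [0.8, -0.4, -2.9]
grip_width: 0.0167
gripper_force: 89.8
time_s: 31.4
position: [0.4543, -0.1307, 0.1784]
tool_rot: [[0.996, -0.094, 0.001], [-0.094, -0.996, -0.0], [0.001, 0.0, -1.0]]
ft_force: [-0.4, -0.5, -4.0]
grip_width: 0.0167
gripper_force: 90.2
t 31.4 pos [ 0.4543 -0.1307  0.1784] yaw -5.4 width 0.0167
[[0.302, 0.352, -0.003], [0.0, -0.0, -0.038]] rows>= 5
```

```bash
python3 - <<'E'
from h import *
c=np.array([(249,92),(330,88),(343,240),(262,243)])/3.2+[360,170]
X=ray("top",c-.5,.016)[:,:2]*1000; print(X.round(1),X.mean(0))
e=X[0]-X[3]+X[1]-X[2];print("yaw",np.degrees(np.arctan2(e[1],e[0])), np.linalg.norm(e)/2,np.linalg.norm(X[0]-X[1]))
E
python3 -m handwheel '[[[0.302,0.352,0],[0,0,-0.05]],[[0.302,0.352,0],[0,0,-0.05]],[[0.302,0.352,0],[0,0,-0.05]],[[0.302,0.352,0],[0,0,-0.05]],[[0.302,0.352,0],[0,0,-0.05]],[[0.302,0.352,0],[0,0,-0.05]],[[0.302,0.352,0],[0,0,-0.05]],[[0.302,0.352,0],[0,0,-0.05]]]'
python3 - <<'E'
from h import *
im,d=get_image("side");cv2.imwrite("pics/s4.png",cv2.resize(im[210:400,240:440],None,fx=3,fy=3,interpolation=cv2.INTER_CUBIC)[:,:,::-1])
E
python3 go.py 588.4 -320.6 100 3 588.4 -320.6 34 3
```

```text
[[ 644.7 -291. ]
 [ 646.2 -350.5]
 [ 533.2 -351.9]
 [ 532.4 -293.3]] [ 589.12421669 -321.67645026]
yaw 0.9411704031862457 112.68064907102163 59.481838701399894
time_s: 32.2
position: [0.5876, -0.3195, 0.1771]
tool_rot: [[0.998, 0.063, -0.002], [0.063, -0.998, 0.002], [-0.002, -0.002, -1.0]]
ft_force: [-0.4, 0.1, -2.0]
grip_width: 0.0169
gripper_force: 90.0
t 32.2 pos [ 0.5877 -0.3195  0.1777] yaw 3.6 width 0.0171
[[0.002, 0.003, 0.155], [-0.0, 0.0, 0.003]] rows>= 2
[[0.002, 0.003, 0.287], [-0.0, 0.0, 0.003]] rows>= 3
```

View pics/s4.png

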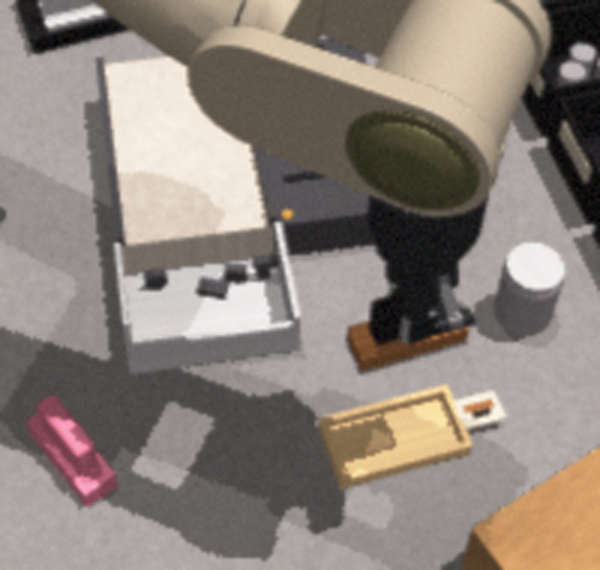

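The apron is clear and all four chips lie in the tray (crop (155,278) to (262,268)). The scraper hangs level above the holder. I'll lower it in now.

```bash

python3 -m handwheel '[[[0.002,0.003,0.06],[0,0,0.013]],[[0.002,0.003,0.12],[0,0,0.013]],[[0.002,0.003,0.18],[0,0,0.013]],[[0.002,0.003,0.22],[0,0,0.013]],[[0.002,0.003,0.22],[0,0,0.013]],[[0.002,0.003,0.22],[0,0,0.013]],[[0.002,0.003,0.22],[0,0,0.013]]]'
python3 go.py 588.8 -321 33.5 1.2
```

```text
time_s: 32.95
position: [0.5898, -0.3222, 0.0703]
tool_rot: [[1.0, 0.022, 0.002], [0.022, -1.0, -0.002], [0.002, 0.002, -1.0]]
ft_force: [-0.1, 0.1, -3.5]
grip_width: 0.0169
gripper_force: 90.0
t 33.0 pos [ 0.5898 -0.3222  0.0703] yaw 1.2 width 0.0169
[[-0.002, -0.003, 0.073], [0.001, -0.001, 0.0]] rows>= 1
```

```bash

python3 -m handwheel '[[[0,0,0.03],[0,0,0]],[[0,0,0.05],[0,0,0]],[[0,0,0.065],[0,0,0]],[[0,0,0.073],[0,0,0]],[[0,0,0.073],[0,0,0]],[[0,0,0.073],[0,0,0]]]'
python3 -m handwheel '[[[0,0,0],[0,0,0]],[[0,0,0],[0,0,0]],[[0,0,0],[0,0,0]],[[0,0,0],[0,0,0]]]' 0.45
python3 -m handwheel '[[[0,0,-0.06],[0,0,0]],[[0,0,-0.14],[0,0,0]],[[0,0,-0.22],[0,0,0]],[[0,0,-0.3],[0,0,0]],[[0,0,-0.35],[0,0,0]],[[0,0,-0.35],[0,0,0]]]' 
python3 go.py 350 -100 220 1.2

```

```text
time_s: 33.55
position: [0.5893, -0.3221, 0.0326]
tool_rot: [[1.0, 0.022, 0.001], [0.022, -1.0, -0.0], [0.001, 0.0, -1.0]]
ft_force: [-3.7, 1.3, 3.3]
grip_width: 0.0172
gripper_force: 90.5
time_s: 33.95
position: [0.5893, -0.3221, 0.0318]
tool_rot: [[1.0, 0.021, 0.0], [0.021, -1.0, -0.0], [0.0, 0.0, -1.0]]
ft_force: [0.1, -0.9, 0.1]
grip_width: 0.0387
gripper_force: 0.0
time_s: 34.55
position: [0.5902, -0.3227, 0.2113]
tool_rot: [[1.0, 0.022, 0.006], [0.022, -1.0, -0.005], [0.006, 0.005, -1.0]]
ft_force: [-0.6, -0.1, 0.5]
grip_width: 0.0384
gripper_force: 0.0
t 34.5 pos [ 0.5902 -0.3227  0.2113] yaw 1.2 width 0.0384
[[-0.471, -0.456, -0.023], [0.002, -0.002, 0.0]] rows>= 7
```

```bash

python3 -m handwheel '[[[-0.471,-0.456,0],[0,0,0]],[[-0.471,-0.456,0],[0,0,0]],[[-0.471,-0.456,0],[0,0,0]],[[-0.471,-0.456,0],[0,0,0]],[[-0.471,-0.456,0],[0,0,0]],[[-0.471,-0.456,0],[0,0,0]],[[-0.471,-0.456,0],[0,0,0]],[[-0.471,-0.456,0],[0,0,0]],[[-0.471,-0.456,0],[0,0,0]],[[-0.471,-0.456,0],[0,0,0]]]' | head -2
python3 - <<'E'
from h import *
im,d=get_image("top");cv2.imwrite("pics/top2.png",im[:,:,::-1]);np.save("/tmp/top2.npy",d)
a=cv2.resize(im[170:350,135:480],None,fx=2.3,fy=2.3,interpolation=cv2.INTER_CUBIC)
cv2.imwrite("pics/c2.png",a[:,:,::-1])
W=cloud("top",d)
m=np.zeros((480,640),bool);m[190:255,430:475]=1
h=(W[...,2]>.045)&m; print("handle",rect("top",h,.062),np.median(W[h],0).round(3))
hsv=cv2.cvtColor(cv2.imread("pics/top2.png"),cv2.COLOR_BGR2HSV)
E
python3 meas.py top2|sed -n '/bin webs/,/chips/p'
```

```text
time_s: 35.55
position: [0.3495, -0.0998, 0.2066]
handle (array([ 566. , -301.1]), array([110.6,  84.3]), 0.3) [ 0.588 -0.317  0.065]
bin webs
[163.4 235.5] (array([565.5, 340.7]), array([58.1, 13.7]), 3.9) [0.5659 0.3413 0.0489]
[210.8 234.1] (array([566. , 233.4]), array([12.6, 41.7]), 85.8) [0.566  0.2337 0.0492]
[208.7 295.2] (array([428., 237.]), array([87., 13.]), 5.4) [0.4284 0.2372 0.0492]
chips
```

View pics/c2.png

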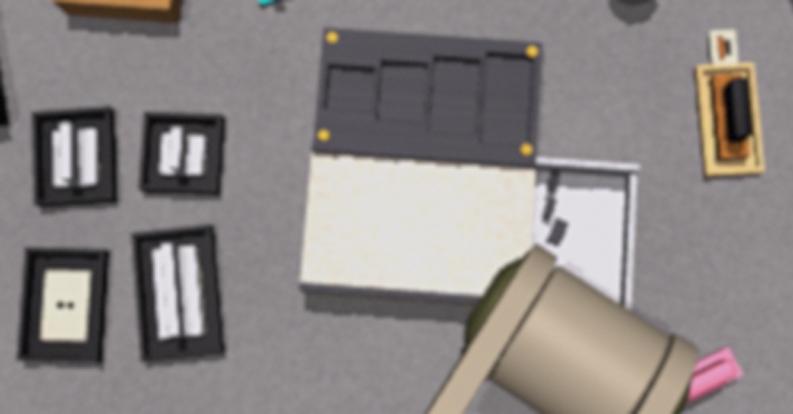

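The brackets are in their bins and the scraper sits flat in the holder (crop (730,110)). The apron is empty. The arm hides the disc here, so I'll check chip heights from the depth data.

```bash
python3 - <<'E'
from h import *
Rd=np.array([[.9954,-.0958],[.0958,.9954]]); O=np.array([550.7,-20])+Rd.T@[-68,-147.5]
for n in("top","side"):
    im,d=get_image(n);W=cloud(n,d)*1000
    L=(W[...,:2]-O)@Rd.T
    m=(abs(L[...,0])<70)&(abs(L[...,1])<50)&(W[...,2]<50)&(W[...,2]>-5)&(im.max(2)<75)
    k,l,s,c=cv2.connectedComponentsWithStats(m.astype(np.uint8))
    for i in range(1,k):
        if s[i,4]>6: q=l==i; print(n,c[i].round(1),s[i,4],L[q].mean(0).round(1),W[q][:,2].min().round(),W[q][:,2].max().round())
    if n=="side":cv2.imwrite("pics/s5.png",cv2.resize(im[265:345,270:350],None,fx=7,fy=7,interpolation=cv2.INTER_CUBIC)[:,:,::-1])
E
```

```text
top [375.3 246.4] 21 [60.6 27. ] 22.0 37.0
side [328.7 298.6] 35 [59.7 22.7] 6.0 34.0
side [291.2 303.2] 25 [-41.1  27.2] 7.0 28.0
side [317.8 301.6] 22 [30.1 23.8] 3.0 23.0
side [310.  307.3] 7 [ 7.2 12.2] 8.0 11.0
```

View pics/s5.png

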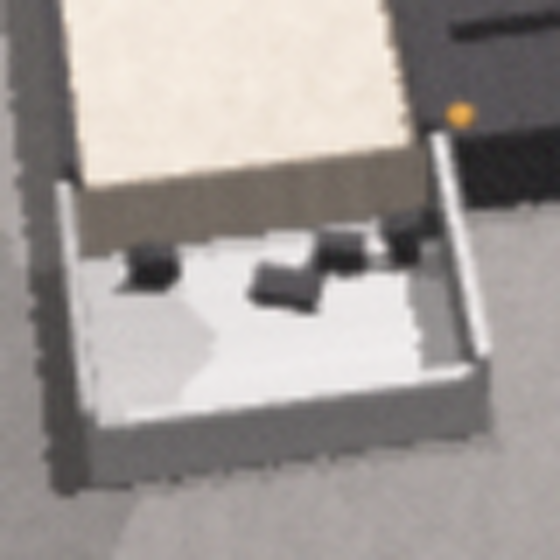

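All four chips are inside the tray, and none of them reaches the height limit. Handing in.

```bash
python3 -c "from rig import *; print(close_job())"
```

```text
the job is handed in; nothing more can be done
None
```

I handed the job in at about 36 s: the 88, 56 and 40 mm brackets stand in their own bins (the 72 was not there), all four chips are in the tray, and the scraper stands flat in its holder; no verdict came back.

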